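# Sort two flower lids and hold the dryer's sprung shutter half open

## Task

First lower the whole six-petalled flower lid gently into the middle of the round wooden nest in front of the warm-air dryer, and then the chipped one, which has lost two petals, into the square wooden reject tray; set both down flat rather than dropping them, and leave everything else on the table where it is. Then, with the gripper's fingers, slide the sprung shutter on top of the dryer by its upright handle to half of its travel, where its pointer meets the middle, widest mark, and keep it there: the program finishes while the fingers still hold the shutter half open against its spring.

Things in the scene. Friction and masses are not known exactly. Their poses are not given: they have to be found in the camera images.
- whole_lid_center (a point): Point on the knob's axis half-way up, 22 mm above the underside. White unglazed clay lid in the form of a flower, with all six petals; petals spread to 38 mm from the axis and are 14 mm thick (16 mm at the middle). A round knob 26 mm across stands on the middle, its top 44 mm above the underside: grip it there. About 140 g, z up, loose on the table.
- chipped_lid_center (a point): Point on the knob's axis half-way up, 22 mm above the underside. White unglazed clay lid in the form of a flower, with four petals left of six: the two between its own 240 and 300 degrees (counted from its x axis towards y) are broken off; petals spread to 38 mm from the axis and are 14 mm thick (16 mm at the middle). A round knob 26 mm across stands on the middle, its top 44 mm above the underside: grip it there. About 140 g, z up, loose on the table.
- pass_floor (a point): Centre of the inner floor of the round wooden pass nest, 5 mm above the table; z up. The nest is fixed, open at the top, 96 mm across inside, 108 mm outside, its rim 12 mm above this floor. It stands in front of the dryer's louvred front.
- reject_floor (a point): Centre of the inner floor of the square wooden reject tray, 5 mm above the table; z up, x and y along its sides. Fixed, 110 mm square inside, 120 mm outside, its rim 20 mm above this floor.
- dryer: White warm-air dryer, a fixed box 140 (x) x 220 (y) x 80 mm high; origin at the centre of its underside on the table. Its louvred front faces its own -x, towards the robot; a black air spigot stands out 30 mm at the back. On top a dark steel shutter plate runs along the dryer's own y between two rails 8 mm high; black marks on the rail nearer the robot show closed, half (the widest mark, in the middle) and fully open.
- shutter (a joint): Slide of the shutter in m: 0 closed (its -y end), 0.035 half travel, 0.070 fully open; grows along the dryer's own +y. A spring closes it: about 3 N at closed, 8 N at half, 13.5 N fully open; let go, it shuts.
- shutter_handle (a point): Centre of the shutter's upright handle, which moves with the shutter; axes as the dryer's. The handle is a black tab 14 mm thick along the slide (y), 36 mm wide (x) and 45 mm high; its foot is 22.5 mm below this point (85 mm above the table), its top 22.5 mm above it (130 mm above the table). With the shutter closed it stands on the dryer's x = 0, y = -55 mm; at half travel at y = -20 mm.
- plain_lid: bystander: plain round clay lid without petals, 68 mm across, 14 mm thick with an 18 mm wide knob, 29 mm high in all; origin at the centre of its underside
- slip_jar: bystander: closed jar, 62 mm across, 85 mm high; origin at the centre of its underside
- spatula: bystander: flat wooden modelling tool, about 195 mm long, 20 mm wide, 8 mm high, lying near the robot
- brush_cup: bystander: open terracotta cup, 72 mm across, 90 mm high; origin at the centre of its underside
- cutter: bystander: thin ring cutter, 100 mm across, 20 mm high; origin at the centre of its underside
- small_bowl: bystander: small white bowl, 100 mm across, 45 mm high; origin at the centre of its underside
- wood_rib: bystander: flat wooden rib, 90 x 50 x 8 mm; origin at the centre of its underside
Not all that is in view belongs to the job. Leave any red look-alike of the part that bears chipped_lid_center alone. Leave any red look-alike of the part that bears whole_lid_center alone.

How it is judged:
By the outcome, as a careful person would: the job done as asked, in the order asked, and still so for the second after the job is handed in, while the arm keeps its last pose, push and grip.
It also fails if it takes over 59 s, if anything falls off the work surface, if the arm or the gripper's body presses on something with over 40 N, if the wrist force passes 120 N, or if a joint passes its speed limit or range.

## Robot

A 6-joint arm with a two-finger parallel gripper is mounted at the origin on the work surface. World frame = base frame: x ahead of the robot, y to its left, z up, the work surface at z = 0. Lengths are in m, angles in rad, forces in N, time in s.
With the tool pointing down it reaches from about 0.225 to 0.875 m from the base axis. Payload 3.4 kg.
Tool frame: the origin (TCP) lies at the very end of the fingers, on their centre line; the grasp point (between the pads) lies 19 mm behind it; z points along the fingers, y is the line along which they close (so a half turn about z gives the same grasp; the last joint's range is limited). The gripper opens to 85 mm and grips with 20 to 120 N. Pads are 22 mm wide; open, the fingers measure 114 mm over their backs; the gripper's body (76 mm by 85 mm) begins 54 mm behind the grasp point. The pads swing forward as they close: fully open they stand 13 mm farther back than shut.
Start: joints at [-1.376, 0.276, 1.505, -0, 1.361, -0.121], TCP at [0.179, -0.547, 0.197] pointing down, gripper open.
Joint ranges: [-2.89, 2.89], [-0.75, 2.08], [0.22, 2.7], [-1.18, 4.32], [0.11, 2.71], [-2.7, 2.7]. Speed limits (rad/s): [2.57, 2.57, 3.14, 3.14, 3.14, 3.14].

## Interface

Orientations are given as a unit quaternion [x, y, z, w].
In Python, from workcell import status, get_image, camera_model, env gives the robot as it stands.
- The arm moves only by the tool send_rows, never from a script. Its argument "moves" is a list of rows, each a list of 4 numbers: the shift along the tool's x, y, z in units of 0.02 m (1.0 is 0.02 m), then the turn about the tool's z in units of 0.08 rad (1.0 is 0.08 rad). A call has 1 to 20 rows; each row shifts and turns the commanded pose from where the row before left it, along the tool's axes as they then stand; what a row does not reach is not made up. A row lasts 1/12 s, in which the tool goes at most 41.7 mm and 7.16 degrees, less where a joint would pass 70% of its speed; a pose out of reach is approached as far as the arm can. A call with a number of a shift or a turn outside -1 to 1 is refused whole. A call with a gripper value outside its range is refused whole. "jaw" is the opening, from 0 (shut) to 1 (fully open), set as the call begins (left out, the last holds). The fingers move at their own pace and stop on an object; the grip force is fixed at half the most. Time passes only in rows, so rows that do not move let the fingers close. It gives the time, the measured TCP pose, the force, the opening and the grip force at its end, in the units of the state.
- status.read_state(): the state, without advancing time (a new reading comes with each control period).
- get_image(name): name is "scene" or "side" or "wrist"; returns the picture (480x640x3 uint8, red, green, blue); there is no depth.
- camera_model(name): a dict with "fx", "fy", "cx", "cy" (pixels), "position" and "attitude" of the camera in the world; the wrist camera has in their place "tool_from_camera" (4x4, takes a point from camera to tool coordinates, whose origin is the TCP and whose axes are the flange's). Camera axes: x right, y up, looking along -z (the intrinsics and any distortion apply to the point x, -y, -z); pixel columns grow to the right and rows downward; lengths in m; the calibration is good to about 2 mm. A picture is of the moment at which its call begins: read the wrist's pose just before it. camera_model takes no time and is no camera call.
- env.sign_off(): hands the job in; it is judged then, once.
The state is a dict: "t": time; "joint_pos": joint angles; "qvel": joint speeds; "joint_efforts": joint torques, N m; "tcp_pos": TCP position; "eef_rot": TCP orientation; "wrist_force": force on the tool from outside, world axes, zero at the start; "moment": the same for the moment, N m; "gripper_width": finger opening in m; "grip_force": force on a finger pad.
Only numpy, scipy, OpenCV 4.12 (cv2) and the standard library are available. Lean on these libraries where they do the work, as an engineer would, in place of code of your own. Each camera call takes 0.05 s, during which the arm holds its last target. There are 200 camera calls.

## Working session

There is one attempt and no reset: what is moved stays moved. The work goes in short steps, Python scripts to look and compute and a tool call to move; the robot and the scene stay as the last step left them, time stands still between calls to the robot, and variables do not carry over. Pictures are saved under pics/ and viewed, at most 10 in all, crops included, and the job is handed in when it is done.

Besides the shell and the picture viewer there is one more tool, called after "Request:" as a command line: name --pt "numbers of a row" for each row, then --argument value for the rest. send_rows: Moves the arm, as the interface text tells. Shifts and turns lie within -1 to 1; 1 stands for 0.02 m of shift or 0.08 rad of turn. Its arguments: {"type":"object","properties":{"moves":{"type":"array"},"jaw":{"type":"number"}},"required":["moves"]}

```bash
mkdir -p pics; ls; python3 - <<'E'
from workcell import status,get_image,camera_model
import cv2,numpy as np
for n in("scene","side"):
    im=get_image(n); np.save(n+".npy",im); cv2.imwrite(f"pics/{n}.png",im[:,:,::-1]); print(n,camera_model(n))
print(camera_model("wrist")); print(status.read_state())
E
```

```text
pics
scene {'fx': 455.10975716078775, 'fy': 455.10975716078775, 'cx': 314.48471754168924, 'cy': 238.10590897910032, 'position': array([ 1.04076342, -0.48130104,  0.81932516]), 'attitude': array([0.32838498, 0.14669885, 0.39244646, 0.84653915])}
side {'fx': 454.83542147173813, 'fy': 454.83542147173813, 'cx': 312.51970586498993, 'cy': 238.68446505286587, 'position': array([0.46575748, 0.63205435, 0.76639655]), 'attitude': array([-0.02336868,  0.38244014,  0.92170178, -0.06049197])}
{'fx': 411.57512033435626, 'fy': 411.57512033435626, 'cx': 319.4164579533367, 'cy': 242.34604983191133, 'tool_from_camera': array([[-3.59276370e-04,  9.56631474e-01,  2.91300693e-01,
         7.48126130e-02],
       [ 9.99999850e-01,  2.23417693e-04,  4.99648380e-04,
         2.07069344e-04],
       [ 4.12897637e-04,  2.91300829e-01, -9.56631411e-01,
        -1.76895667e-01],
       [ 0.00000000e+00,  0.00000000e+00,  0.00000000e+00,
         1.00000000e+00]])}
{'t': 0.1, 'joint_pos': array([-1.37597882e+00,  2.76518911e-01,  1.50599439e+00,  8.33687520e-06,
        1.36071946e+00, -1.20947016e-01]), 'qvel': array([-0.00189736, -0.00336038, -0.00241581, -0.00077063,  0.00045511,
       -0.00023067]), 'joint_efforts': array([ 1.46374714e-03, -4.17699444e+01, -2.46405798e+01, -1.02977458e-04,
        5.79172527e-03,  7.73739771e-06]), 'tcp_pos': array([ 0.17848633, -0.54604069,  0.19593843]), 'eef_rot': array([ 9.87562269e-01,  1.57226245e-01, -2.62086671e-05, -8.19644098e-04]), 'wrist_force': array([ 0.36417413, -0.85938124, -0.53375713]), 'moment': array([-0.01215143,  0.02195086,  0.01923367]), 'grip_force': 0.0, 'gripper_width': 0.08523469492222084}
```

View pics/scene.png

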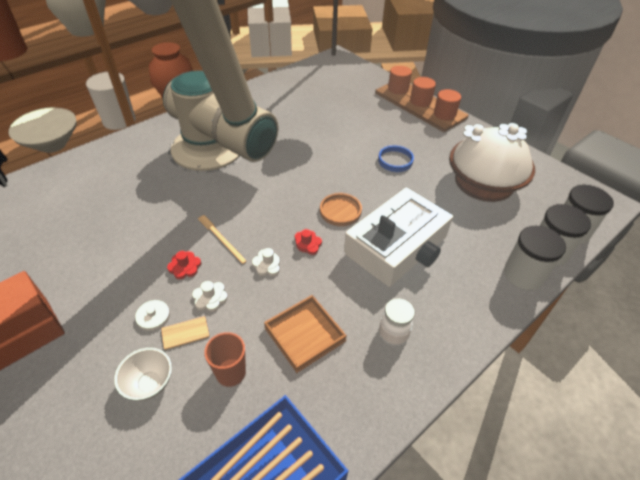

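View pics/side.png

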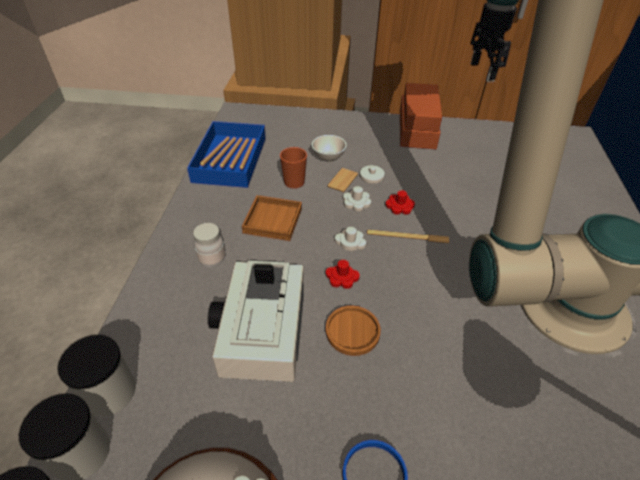

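The scene view shows white lids near (210,295) and (266,262), the nest at (340,209), the tray at (305,332) and the dryer at (398,232). In the side view the lids are near (357,198) and (350,238), the nest at (353,330), the tray at (272,217) and the handle at (263,273). I'll measure these and zoom in on the lids.

```bash
cat > h.py <<'E'
import numpy as np,cv2
from scipy.spatial.transform import Rotation as R
from workcell import status,get_image,camera_model
def cam(n,st=None):
    m=camera_model(n)
    if n=="wrist":
        T=m["tool_from_camera"]; Q=R.from_quat(st["eef_rot"]).as_matrix()
        return m,Q@T[:3,3]+st["tcp_pos"],Q@T[:3,:3]
    return m,m["position"],R.from_quat(m["attitude"]).as_matrix()
def ray(c,uv):
    m,p,A=c; d=A@np.array([(uv[0]-m["cx"])/m["fx"],-(uv[1]-m["cy"])/m["fy"],-1]); return p,d/np.linalg.norm(d)
def onz(c,uv,z):
    p,d=ray(c,uv); return p+d*(z-p[2])/d[2]
def proj(c,X):
    m,p,A=c; q=A.T@(np.asarray(X)-p); return np.array([m["cx"]-m["fx"]*q[0]/q[2],m["cy"]+m["fy"]*q[1]/q[2]])
def tri(c1,u1,c2,u2):
    (p,d),(q,e)=ray(c1,u1),ray(c2,u2); s=np.linalg.lstsq(np.c_[d,-e],q-p,rcond=None)[0]
    a,b=p+d*s[0],q+e*s[1]; return (a+b)/2,np.linalg.norm(a-b)
E
python3 - <<'E'
from h import *
S,D=cam("scene"),cam("side"); a,b=np.load("scene.npy"),np.load("side.npy")
# rough
for n,u,v,z in[("lidA",(210,289),(357,192),.04),("lidB",(266,257),(350,232),.04),("nest",(340,209),(353,330),.012),("tray",(305,332),(272,217),.015),("handle",(387,226),(263,273),.12)]:
    print(n,tri(S,u,D,v),onz(S,u,z)[:2],onz(D,v,z)[:2])
c=[cv2.resize(a[240:330,170:300],(780,540)[:2],interpolation=cv2.INTER_CUBIC)[:,:400*2][:, :], cv2.resize(b[175:265,320:385],None,fx=4,fy=4,interpolation=cv2.INTER_CUBIC)]
x=cv2.resize(a[240:325,180:295],None,fx=4.4,fy=4.4,interpolation=cv2.INTER_CUBIC); y=cv2.resize(b[178:263,322:382],None,fx=4.4,fy=4.4,interpolation=cv2.INTER_CUBIC)
p=np.hstack([x,y]);
z=cv2.resize(a[185:280,340:460],None,fx=3,fy=3,interpolation=cv2.INTER_CUBIC)
print(p.shape);cv2.imwrite("pics/l1.png",p[:,:,::-1])
E
```

```text
lidA (array([ 0.46974142, -0.2772074 ,  0.03261048]), np.float64(0.0042524245913525965)) [ 0.47749612 -0.27857663] [ 0.46803521 -0.27009516]
lidB (array([ 0.47539854, -0.13296206,  0.03025887]), np.float64(0.00025904006167688245)) [ 0.48252023 -0.13723384] [ 0.47516699 -0.12294458]
nest (array([0.4501571 , 0.11807987, 0.0054027 ]), np.float64(0.0006585428482017208)) [0.45529488 0.11328701] [0.45001208 0.12232967]
tray (array([ 0.67058226, -0.18107327,  0.01048063]), np.float64(0.0005279055527269793)) [ 0.67290674 -0.18265902] [ 0.66914653 -0.17639278]
handle (array([0.63011239, 0.08344726, 0.10989753]), np.float64(0.0001228434503277082)) [0.63601891 0.07542477] [0.62753228 0.09185462]
(374, 770, 3)
```

View pics/l1.png

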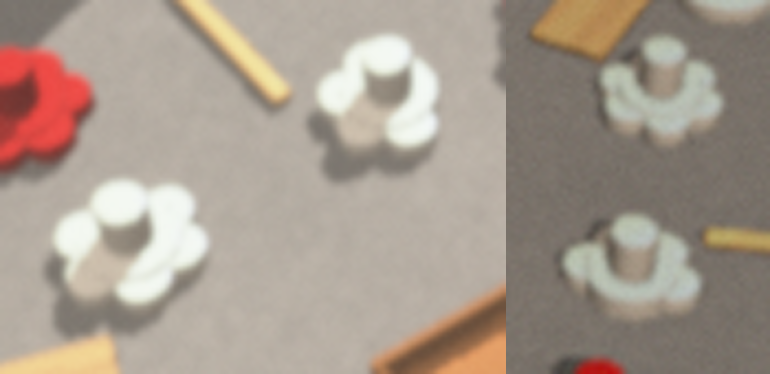

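Request:
send_rows --pt "0 0 -0.7 0.99" --pt "0 0 -0.7 0.99" --pt "0 0 -0.7 0.99" --pt "0 0 -0.7 0.98" --jaw 1

```text
t: 0.43
tcp_pos: [0.1785, -0.5462, 0.2527]
eef_rot: [1.0, -0.002, -0.0, -0.001]
wrist_force: [0.0, 0.2, 0.5]
gripper_width: 0.0853
grip_force: 0.0
```

Request:
send_rows --pt "0.67 -0.96 0 0" --pt "0.67 -0.96 0 0" --pt "0.67 -0.96 0 0" --pt "0.67 -0.96 0 0" --pt "0.67 -0.96 0 0" --pt "0.67 -0.96 0 0" --pt "0.67 -0.96 0 0" --pt "0.67 -0.96 0 0" --pt "0.67 -0.96 0 0" --pt "0.67 -0.96 0 0" --pt "0.67 -0.96 0 0" --pt "0.67 -0.96 0 0" --pt "0.67 -0.96 0 0" --pt "0.67 -0.96 0 0" --pt "0.67 -0.96 0 0" --pt "0.67 -0.96 0 0" --pt "0.67 -0.96 0 0" --pt "0.67 -0.96 0 0" --pt "0 0 0 0" --pt "0 0 0 0"

```text
t: 2.1
tcp_pos: [0.4199, -0.2002, 0.2523]
eef_rot: [1.0, 0.001, -0.0, -0.0]
wrist_force: [0.2, -0.5, -0.6]
gripper_width: 0.0853
grip_force: 0.0
```

```bash
python3 - <<'E'
from h import *
st=status.read_state(); im=get_image("wrist"); np.savez("w1.npz",im=im,p=st["tcp_pos"],q=st["eef_rot"])
print(st["t"],st["tcp_pos"],R.from_quat(st["eef_rot"]).as_matrix()[:,0],st["joint_pos"])
cv2.imwrite("pics/w1.png",im[:,:,::-1])
E
```

```text
2.1 [ 0.41994342 -0.20019495  0.25234596] [ 9.99996834e-01  2.34287329e-03 -9.17700642e-04] [-5.94182971e-01  7.98781953e-02  1.61742252e+00 -4.67312928e-04
  1.44508641e+00  9.74329283e-01]
```

View pics/w1.png

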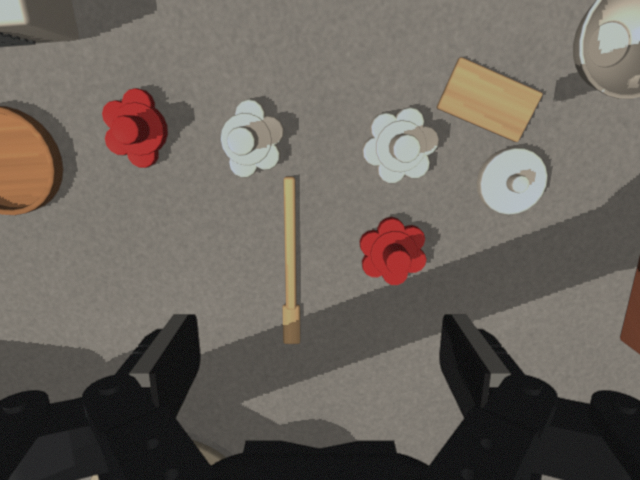

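The right lid, with its knob at (405,147), shows six petals, so it is the whole one. The left lid, with its knob at (243,140), has lost petals on its left side, so it is the chipped one. Next I'll refine the knob, nest, tray and dryer positions.

```bash
python3 - <<'E'
from h import *
w=np.load("w1.npz"); im=w["im"]; W=cam("wrist",dict(tcp_pos=w["p"],eef_rot=w["q"]))
S,D=cam("scene"),cam("side"); a,b=np.load("scene.npy"),np.load("side.npy")
for n,(u,v) in dict(A=(405,147),B=(243,140)).items():
    k=30; g=cv2.resize(cv2.cvtColor(im[v-k:v+k,u-k:u+k],cv2.COLOR_RGB2GRAY),None,fx=6,fy=6,interpolation=cv2.INTER_CUBIC)
    c=cv2.HoughCircles(g,cv2.HOUGH_GRADIENT,1.5,200,param1=80,param2=15,minRadius=70,maxRadius=100)
    x,y,r=c[0,0]; uv=(u-k+(x+.5)/6-.5,v-k+(y+.5)/6-.5); print(n,uv,r/6,"exp r",.013*411.6/(W[1][2]-.044)*.98,onz(W,uv,.044))
hsv=cv2.cvtColor(im,cv2.COLOR_RGB2HSV); roi=np.zeros(im.shape[:2],np.uint8); roi[95:190,355:445]=255
hs=[cv2.cvtColor(x,cv2.COLOR_RGB2HSV) for x in(a,b)]
def comp(h,seed,lo,hi):
    m=cv2.inRange(h,np.array(lo),np.array(hi)); m=cv2.morphologyEx(m,cv2.MORPH_CLOSE,np.ones((3,3)))
    n,L,s,c=cv2.connectedComponentsWithStats(m)
    ys,xs=np.nonzero(L); i=np.argmin((xs-seed[0])**2+(ys-seed[1])**2); l=L[ys[i],xs[i]]
    mm=(L==l).astype(np.uint8); return max(cv2.findContours(mm,cv2.RETR_EXTERNAL,cv2.CHAIN_APPROX_NONE)[0],key=cv2.contourArea)
for n,C,h,seed in(("scene nest",S,hs[0],(340,209)),("side nest",D,hs[1],(353,330))):
    c=comp(h,seed,(3,90,60),(25,255,255)); P=np.array([onz(C,q[0],.017)[:2] for q in cv2.convexHull(c)],np.float32)
    e=cv2.fitEllipse(P); print(n,e,cv2.minEnclosingCircle(P))
for n,C,h,seed in(("scene tray",S,hs[0],(305,332)),("side tray",D,hs[1],(272,217))):
    c=comp(h,seed,(3,90,60),(25,255,255)); P=np.array([onz(C,q[0],.025)[:2] for q in cv2.convexHull(c)],np.float32)
    print(n,cv2.minAreaRect(P))
z=np.hstack([cv2.resize(a[185:285,335:465],None,fx=3.07,fy=3.07,interpolation=cv2.INTER_CUBIC),cv2.resize(b[255:385,200:310],None,fx=3.0,fy=3.0,interpolation=cv2.INTER_CUBIC)[:307]])
print(z.shape);cv2.imwrite("pics/d1.png",z[:,:,::-1])
E
```

```text
A (np.float32(406.20834), np.float32(147.95833)) 13.116666 exp r 13.614098653683262 [ 0.46764366 -0.27928159  0.044     ]
B (np.float32(240.70833), np.float32(140.95833)) 13.216667 exp r 13.614098653683262 [ 0.47356361 -0.12827126  0.044     ]
scene nest ((0.45660141110420227, 0.1122606098651886), (0.10653304308652878, 0.11501375585794449), 33.80806350708008) ((0.4566768407821655, 0.11148625612258911), 0.05764136463403702)
side nest ((0.4515448212623596, 0.12298787385225296), (0.10808887332677841, 0.11686670035123825), 4.0394744873046875) ((0.45284152030944824, 0.12341922521591187), 0.05831485614180565)
scene tray ((0.6744171977043152, -0.1848660558462143), (0.12394562363624573, 0.12741658091545105), 84.62197875976562)
side tray ((0.6669430136680603, -0.16793611645698547), (0.14302411675453186, 0.12585148215293884), 84.48076629638672)
(307, 729, 3)
```

View pics/d1.png

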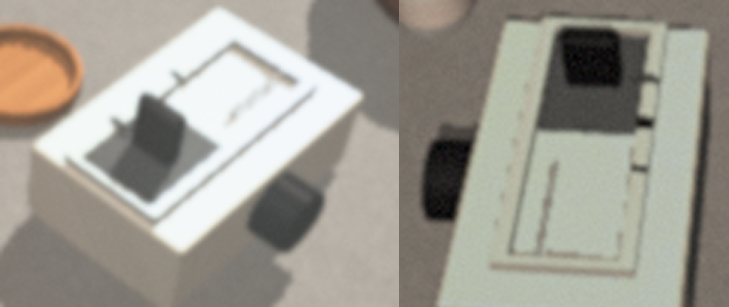

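The dryer's top corners and the handle are clear, with the shutter closed at its far end. First the whole lid.

Request:
send_rows --pt "0.6 0.99 0.9 0" --pt "0.6 0.99 0.9 0" --pt "0.6 0.99 0.9 0" --pt "0.59 0.98 0.9 0" --pt "0 0 0.9 0" --pt "0 0 0.9 0" --pt "0 0 0.9 0" --pt "0 0 0.9 0" --pt "0 0 0.9 0" --pt "0 0 0.9 0" --pt "0 0 0.9 0" --pt "0 0 0.7 0" --pt "0 0 0.5 0" --pt "0 0 0.5 0" --pt "0 0 0.1 0" --pt "0 0 0 0" --pt "0 0 0 0"

```text
t: 3.57
tcp_pos: [0.4679, -0.2806, 0.0192]
eef_rot: [1.0, -0.0, 0.0, 0.0]
wrist_force: [0.5, 0.5, 0.1]
gripper_width: 0.0854
grip_force: 0.0
```

Request:
send_rows --pt "0 0 0 0" --pt "0 0 0 0" --pt "0 0 0 0" --pt "0 0 0 0" --pt "0 0 0 0" --pt "0 0 0 0" --pt "0 0 0 0" --pt "0 0 0 0" --pt "0 0 0 0" --pt "0 0 0 0" --jaw 0

```text
t: 4.4
tcp_pos: [0.4676, -0.2801, 0.0187]
eef_rot: [1.0, -0.0, -0.0, 0.0]
wrist_force: [-0.1, -0.5, -0.2]
gripper_width: -0.0003
grip_force: 0.0
```

```bash
python3 - <<'E'
from h import *
st=status.read_state(); im=get_image("wrist"); s=get_image("scene"); d=get_image("side");print(st["gripper_width"],st["tcp_pos"],st["t"])
x=cv2.resize(s[230:330,150:300],(480,320),interpolation=cv2.INTER_CUBIC);y=cv2.resize(d[140:260,310:430],(320,320),interpolation=cv2.INTER_CUBIC)
c=np.zeros((600,800,3),np.uint8);c[:320]=np.hstack([x,y]);c[320:600,:373]=cv2.resize(im,(373,280));cv2.imwrite("pics/g1.png",c[:,:,::-1])
E
```

```text
-0.00033189392042122555 [ 0.46763739 -0.28006289  0.01869316] 4.4
```

View pics/g1.png

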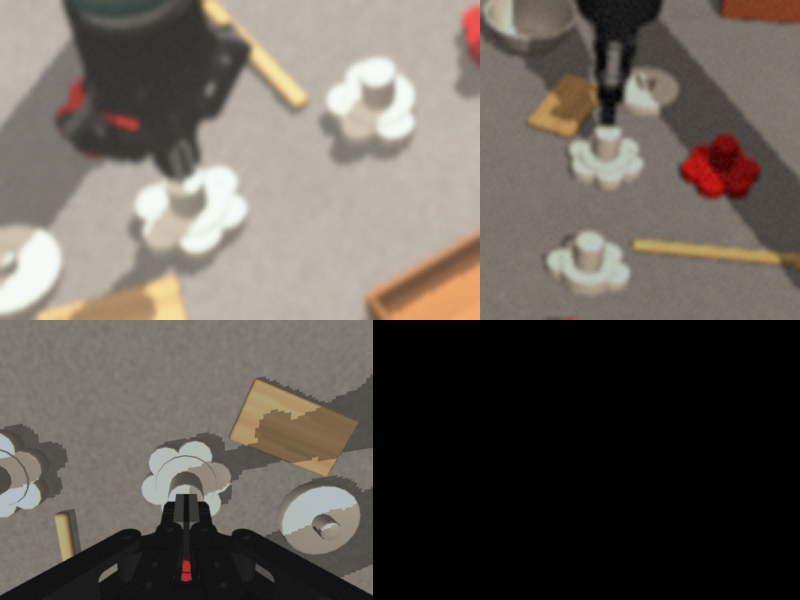

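```bash
python3 - <<'E'
from h import *
S,D=cam("scene"),cam("side"); st=status.read_state(); W=cam("wrist",st)
print(W[0].keys() , S[0].keys())
for n,u,v in(("A",(207.3,286.1),(357.7,189.4)),("B",(268,252),(350.6,230.3)),("tip",(207.8,284.7),(357.6,185.7))): print(n,tri(S,u,D,v))
t=st["tcp_pos"]
print("tcp proj",proj(S,t),proj(D,t),proj(W,t))
w=np.load("w1.npz");W1=cam("wrist",dict(tcp_pos=w["p"],eef_rot=w["q"]))
print(tri(W1,(406.2,148),D,(357.7,189.4)),tri(W1,(406.2,148),S,(207.3,286.1)))
print(proj(W,[.4676,-.28,.044]),W[1])
E
```

```text
dict_keys(['fx', 'fy', 'cx', 'cy', 'tool_from_camera']) dict_keys(['fx', 'fy', 'cx', 'cy', 'position', 'attitude'])
A (array([ 0.46734042, -0.27927585,  0.04073994]), np.float64(0.001104902357858106))
B (array([ 0.47457844, -0.12617646,  0.042065  ]), np.float64(0.0009927182457329545))
tip (array([ 0.46999194, -0.27965656,  0.05067248]), np.float64(0.004997745665326535))
tcp proj [208.53383085 292.35498963] [356.79199334 196.03818146] [319.53822213 285.54518255]
(array([ 0.467133  , -0.28000168,  0.04056452]), np.float64(0.00045793300990033635)) (array([ 0.46766273, -0.2795175 ,  0.04079785]), np.float64(0.000987013650776568))
[319.30272772 310.08701716] [ 0.54249041 -0.28015776  0.19559528]
```

The fingertips seen in the image sit about 30 mm above the reported TCP. I'll measure this more precisely in the wrist image.

```bash
python3 - <<'E'
from h import *
im=get_image("wrist"); np.save("w2.npy",im)
cv2.imwrite("pics/tip.png",cv2.resize(im[250:390,240:400],None,fx=4,fy=4,interpolation=cv2.INTER_CUBIC)[:,:,::-1])
W=cam("wrist",status.read_state()); T=W[0]["tool_from_camera"]
m=W[0]
for z in(0,-.01,-.02,-.03,-.04):
  for x in(-.011,.011):
    q=np.linalg.inv(T)@[x,0,z,1]; print(z,x,m["cy"]+m["fy"]*q[1]/q[2], "px/mm",m["fx"]*.001/-q[2])
E
```

```text
0 -0.011 307.12842925768587 px/mm 2.1189193235143886
0 0.011 263.2251487009959 px/mm 2.1912524269370888
-0.01 -0.011 316.9794768431393 px/mm 2.228677578907522
-0.01 0.011 271.07457358344675 px/mm 2.308840100096238
-0.02 -0.011 327.9068281793768 px/mm 2.3504277794145527
-0.02 0.011 279.81420562776736 px/mm 2.439763449481539
-0.03 -0.011 340.097068051628 px/mm 2.4862488126189644
-0.03 0.011 289.604586649765 px/mm 2.586427458750805
-0.04 -0.011 353.7825539555209 px/mm 2.638729555807808
-0.04 0.011 300.6473307466295 px/mm 2.7518523915436877
```

View pics/tip.png

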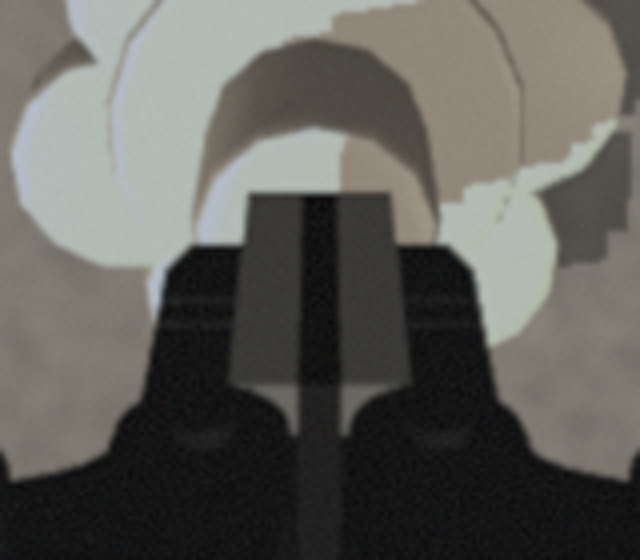

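The fingertips are about 35 mm short of the reported TCP, hovering above the knob without touching it. I'll open, go 32 mm lower and close again.

Request:
send_rows --pt "0 0 0 0" --pt "0 0 0 0" --pt "0 0 0 0" --pt "0 0 0 0" --pt "0 0 0 0" --pt "0 0 0 0" --pt "0 0 0 0" --pt "0 0 0.4 0" --pt "0 0 0.4 0" --pt "0 0 0.4 0" --pt "0 0 0.4 0" --pt "0 0 0 0" --pt "0 0 0 0" --jaw 1

```text
t: 5.68
tcp_pos: [0.467, -0.2796, -0.0143]
eef_rot: [1.0, -0.0, -0.001, -0.001]
wrist_force: [-0.5, 0.0, -0.3]
gripper_width: 0.0852
grip_force: 0.0
```

Request:
send_rows --pt "0 0 0 0" --pt "0 0 0 0" --pt "0 0 0 0" --pt "0 0 0 0" --pt "0 0 0 0" --pt "0 0 0 0" --pt "0 0 0 0" --pt "0 0 0 0" --pt "0 0 0 0" --pt "0 0 0 0" --jaw 0

```text
t: 6.52
tcp_pos: [0.468, -0.2804, -0.0127]
eef_rot: [1.0, -0.0, 0.0, 0.0]
wrist_force: [-1.1, 0.6, 6.6]
gripper_width: 0.024
grip_force: 59.3
```

Request:
send_rows --pt "0 0 -0.3 0" --pt "0 0 -0.8 0" --pt "0 0 -1 0" --pt "0 0 -1 0" --pt "0 0 -1 0" --pt "0 0 -0.9 0" --pt "0 0 0 0"

```text
t: 7.1
tcp_pos: [0.4696, -0.2816, 0.0901]
eef_rot: [1.0, -0.0, 0.003, 0.002]
wrist_force: [0.6, -0.7, -0.3]
gripper_width: 0.024
grip_force: 58.9
```

Request:
send_rows --pt "0 -0.5 0 0" --pt "0 -0.9 0 0" --pt "0 -1 0 0" --pt "0 -1 0 0" --pt "0 -1 0 0" --pt "0 -1 0 0" --pt "0 -1 0 0" --pt "0 -1 0 0" --pt "0 -1 0 0" --pt "0 -1 0 0" --pt "0 -1 0 0" --pt "0 -1 0 0" --pt "-0.1 -1 0 0" --pt "-0.1 -1 0 0" --pt "-0.1 -1 0 0" --pt "-0.2 -1 0 0" --pt "-0.2 -0.8 0 0" --pt "0 -0.5 0 0" --pt "0 0 0 0" --pt "0 0 0 0"

```text
t: 8.77
tcp_pos: [0.4531, 0.0542, 0.0859]
eef_rot: [1.0, 0.001, -0.001, 0.0]
wrist_force: [0.3, -0.2, 0.5]
gripper_width: 0.0241
grip_force: 59.1
```

```bash
python3 - <<'E'
from h import *
st=status.read_state(); im=get_image("wrist"); np.savez("w3.npz",im=im,p=st["tcp_pos"],q=st["eef_rot"]); W=cam("wrist",st)
print(st["t"],st["tcp_pos"],st["gripper_width"],st["grip_force"],st["wrist_force"])
cv2.imwrite("pics/w3.png",im[:,:,::-1])
E
```

```text
8.7667 [0.45308051 0.05416161 0.08589206] 0.024077824384801504 59.05193567276001 [ 0.28026436 -0.21681865  0.47242884]
```

View pics/w3.png

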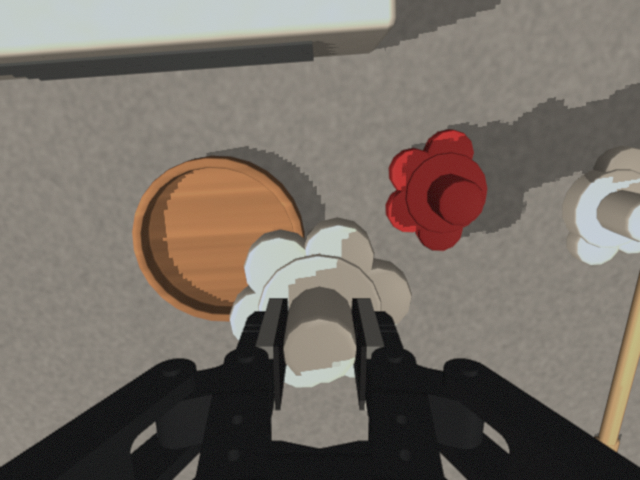

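The whole lid is held, centred near (320,330) and clear of the table. The nest is centred near (217,237), and the dryer's front edge is at the top, slightly slanted.

```bash
python3 - <<'E'
from h import *
from scipy.optimize import least_squares
w=np.load("w3.npz"); im=w["im"]; W=cam("wrist",dict(tcp_pos=w["p"],eef_rot=w["q"]))
h=cv2.cvtColor(im,cv2.COLOR_RGB2HSV); m=cv2.inRange(h,np.array((3,90,40)),np.array((25,255,255))); m[:,305:]=0
m=cv2.morphologyEx(m,cv2.MORPH_CLOSE,np.ones((7,7)))
c=max(cv2.findContours(m,cv2.RETR_EXTERNAL,cv2.CHAIN_APPROX_NONE)[0],key=cv2.contourArea)[:,0]
c=c[(c[:,0]<230)|(c[:,1]<200)]
P=np.array([onz(W,u,.017)[:2] for u in c])
f=lambda p:np.hypot(*(P-p[:2]).T)-p[2]
r=least_squares(f,[.454,.118,.054],loss="soft_l1",f_scale=.001); print("nest",r.x,np.sqrt(np.mean(r.fun**2)))
S=cam("scene")
# dryer top corners
Q=np.array([onz(S,(335+x/3.07,185+y/3.07),.08)[:2] for x,y in((35,145),(218,8),(362,95),(180,252))]); print(Q,Q.mean(0))
for i,j in((0,1),(1,2),(2,3),(3,0)): d=Q[j]-Q[i]; print(np.hypot(*d),np.degrees(np.arctan2(d[1],d[0])))
for u in((10,55),(380,28)): print("edge",onz(W,u,.08))
for z in(.02,):print("lid petal edges now?",proj(W,w["p"]))
E
```

```text
nest [0.4520952  0.11660547 0.05372272] 0.0010848926865030105
[[0.56811358 0.02406939]
 [0.55303217 0.2377412 ]
 [0.68836404 0.24722031]
 [0.70332566 0.03163981]] [0.62820886 0.13516768]
0.21420338856538287 94.03736166222104
0.1356634320835241 4.006651719585352
0.216099052074947 -86.02994820115435
0.1354238477991656 -176.7953953664066
edge [0.55194349 0.180375   0.08      ]
edge [0.56201813 0.03007365 0.08      ]
lid petal edges now? [319.53800139 285.54536793]
```

Request:
send_rows --pt "0 -0.6 0 0" --pt "0 -0.9 0 0" --pt "0 -0.9 0 0" --pt "0 -0.7 0 0" --pt "0 0 0.4 0" --pt "0 0 0.8 0" --pt "0 0 0.8 0" --pt "0 0 0.8 0" --pt "0 0 0.8 0" --pt "0 0 0.5 0" --pt "0 0 0.3 0" --pt "0 0 0.1 0" --pt "0 0 0 0" --pt "0 0 0 0"

```text
t: 9.98
tcp_pos: [0.4543, 0.1155, -0.0031]
eef_rot: [1.0, -0.0, 0.0, 0.0]
wrist_force: [0.2, -0.5, -0.7]
gripper_width: 0.0239
grip_force: 59.1
```

Request:
send_rows --pt "0 0 0.05 0" --pt "0 0 0.05 0" --pt "0 0 0 0"

```text
t: 10.23
tcp_pos: [0.454, 0.116, -0.005]
eef_rot: [1.0, -0.0, 0.0, 0.0]
wrist_force: [0.2, 0.3, -0.2]
gripper_width: 0.0241
grip_force: 59.1
```

Request:
send_rows --pt "-0.04 -0.04 0.05 0" --pt "-0.04 0 0.05 0" --pt "0 0 0 0"

```text
t: 10.48
tcp_pos: [0.4517, 0.1168, -0.0074]
eef_rot: [1.0, 0.0, -0.0, 0.0]
wrist_force: [0.5, -0.4, -1.1]
gripper_width: 0.0236
grip_force: 59.1
```

Request:
send_rows --pt "0 0 0.05 0" --pt "0 0 0 0"

```text
t: 10.65
tcp_pos: [0.4519, 0.1168, -0.0077]
eef_rot: [1.0, -0.0, -0.0, 0.0]
wrist_force: [-1.0, -0.1, 5.6]
gripper_width: 0.0242
grip_force: 59.9
```

Request:
send_rows --pt "0 0 0 0" --pt "0 0 0 0" --pt "0 0 0 0" --pt "0 0 0 0" --pt "0 0 0 0" --pt "0 0 0 0" --pt "0 0 -0.3 0" --pt "0 0 -0.8 0" --pt "0 0 -1 0" --pt "0 0 -1 0" --pt "0 0 -1 0" --pt "0 0 -0.9 0" --pt "0 0 0 0" --jaw 1

```text
t: 11.73
tcp_pos: [0.455, 0.1171, 0.0954]
eef_rot: [1.0, -0.0, 0.004, -0.0]
wrist_force: [0.2, 0.5, -0.3]
gripper_width: 0.0855
grip_force: 0.0
```

Request:
send_rows --pt "0.1 0.6 0 0" --pt "0.1 1 0 0" --pt "0.1 1 0 0" --pt "0.1 1 0 0" --pt "0.1 1 0 0" --pt "0.1 1 0 0" --pt "0.1 1 0 0" --pt "0.1 1 0 0" --pt "0.1 1 0 0" --pt "0.1 1 0 0" --pt "0.1 1 0 0" --pt "0 0.9 0 0" --pt "0 0.7 0 0" --pt "0 0 0 0" --pt "0 0 0 0"

```text
t: 12.98
tcp_pos: [0.4736, -0.1274, 0.0912]
eef_rot: [1.0, -0.001, -0.0, -0.0]
wrist_force: [0.6, -0.3, -0.1]
gripper_width: 0.0856
grip_force: 0.0
```

```bash
python3 - <<'E'
from h import *
st=status.read_state(); im=get_image("wrist"); W=cam("wrist",st); np.savez("w4.npz",im=im,p=st["tcp_pos"],q=st["eef_rot"]); s=get_image("scene");np.save("s4.npy",s)
print(st["tcp_pos"],proj(W,[.474,-.127,.044]))
u,v=proj(W,[.474,-.127,.044]).astype(int);k=50;v0=max(v-k,0)
g=cv2.resize(cv2.cvtColor(im[v0:v+k,u-k:u+k],cv2.COLOR_RGB2GRAY),None,fx=4,fy=4,interpolation=cv2.INTER_CUBIC)
c=cv2.HoughCircles(g,cv2.HOUGH_GRADIENT,1.5,300,param1=60,param2=15,minRadius=75,maxRadius=120)
x,y,r=c[0,0]; uv=(u-k+x/4-.4,v0+y/4-.4); print(uv,r/4,"exp",13*.4116/(W[1][2]-.044)*.98,onz(W,uv,.044))
z=np.hstack([cv2.resize(im,(480,360)),cv2.resize(s[170:260,290:370],(320,360),interpolation=cv2.INTER_CUBIC)]);cv2.imwrite("pics/w4.png",z[:,:,::-1])
E
```

```text
[ 0.47360447 -0.1273652   0.09120363] [318.98598504 252.58467569]
(np.float64(319.5375), np.float64(241.1625)) 20.175 exp 23.406952275590417 [ 0.48084389 -0.12733161  0.044     ]
```

View pics/w4.png

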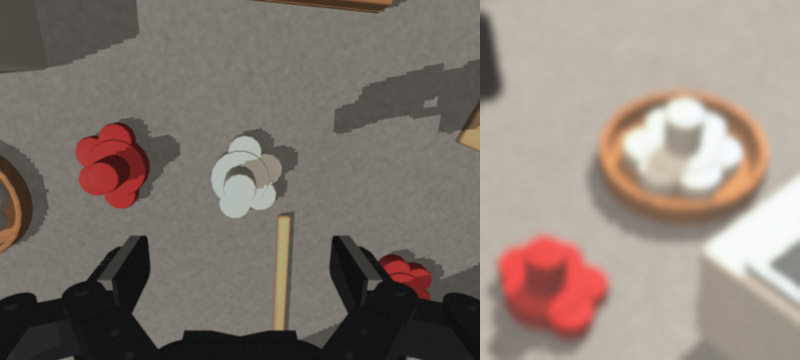

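The whole lid sits flat and centred in the nest. The chipped lid's knob is at about (319,251), within 2 px of the prediction, so I'll descend.

Request:
send_rows --pt "0 0 0.5 0" --pt "0 0 0.8 0" --pt "0 0 0.9 0" --pt "0 0 0.9 0" --pt "0 0 0.8 0" --pt "0 0 0.6 0" --pt "0 0 0.4 0" --pt "0 0 0.25 0" --pt "0 0 0 0" --pt "0 0 0 0"

```text
t: 13.92
tcp_pos: [0.4743, -0.127, -0.0111]
eef_rot: [1.0, 0.0, 0.0, 0.0]
wrist_force: [0.8, 0.3, 0.2]
gripper_width: 0.0856
grip_force: 0.0
```

Request:
send_rows --pt "0 0 0 0" --pt "0 0 0 0" --pt "0 0 0 0" --pt "0 0 0 0" --pt "0 0 0 0" --pt "0 0 0 0" --pt "0 0 0 0" --pt "0 0 0 0" --pt "0 0 0 0" --jaw 0

```text
t: 14.67
tcp_pos: [0.4744, -0.1276, -0.0107]
eef_rot: [1.0, -0.0, 0.0, 0.0]
wrist_force: [0.2, 0.2, 5.7]
gripper_width: 0.0238
grip_force: 58.6
```

```bash
python3 - <<'E'
from h import *
S,D=cam("scene"),cam("side"); a,b=np.load("scene.npy"),np.load("side.npy")
# tray: inner floor mid via wrist-free check: compare predicted outer rim corners with eye
def quad(im,seed,n):
    h=cv2.cvtColor(im,cv2.COLOR_RGB2HSV); m=cv2.inRange(h,np.array((3,90,40)),np.array((25,255,255))); m=cv2.morphologyEx(m,cv2.MORPH_CLOSE,np.ones((5,5)))
    c=max([c for c in cv2.findContours(m,cv2.RETR_EXTERNAL,cv2.CHAIN_APPROX_NONE)[0] if cv2.pointPolygonTest(c,seed,False)>=0],key=cv2.contourArea)
    return cv2.convexHull(c)[:,0]
for n,C,im,seed in(("scene",S,a,(305,332)),("side",D,b,(272,217))):
    hl=quad(im,seed,n)
    # silhouette of box 120x120, z 0..25: fit by x,y,yaw via hull bounding in 4 image extremes
    from scipy.optimize import least_squares
    def sil(p):
        c,s=np.cos(p[2]),np.sin(p[2]); P=[proj(C,[p[0]+c*i-s*j,p[1]+s*i+c*j,z]) for i in(-.06,.06) for j in(-.06,.06) for z in(0,.025)]
        return np.array(P)
    th=np.radians(np.arange(0,360,15)); d=np.c_[np.cos(th),np.sin(th)]
    f=lambda p:(d@sil(p).T).max(1)-(d@hl.T).max(1)
    r=least_squares(f,[.67,-.181,-.09]); print(n,r.x,np.abs(r.fun).max())
E
```

```text
scene [ 0.66894247 -0.18134786 -0.09022228] 2.7034699805900573
side [ 0.66963347 -0.18110274 -0.08048596] 1.2896297183077223
```

Request:
send_rows --pt "0 0 -0.3 0" --pt "0 0 -0.8 0" --pt "0 0 -1 0" --pt "0 0 -1 0" --pt "0 0 -1 0" --pt "0 0 -0.9 0" --pt "0.4 0.1 0 0" --pt "0.8 0.22 0 0" --pt "0.9 0.25 0 0" --pt "0.9 0.25 0 0" --pt "0.9 0.25 0 0" --pt "0.9 0.25 0 0" --pt "0.9 0.25 0 0" --pt "0.9 0.25 0 0" --pt "0.9 0.25 0 0" --pt "0.9 0.25 0 0" --pt "0.84 0.25 0 0" --pt "0.5 0.12 0 0" --pt "0 0 0 0" --pt "0 0 0 0"

```text
t: 16.33
tcp_pos: [0.6683, -0.1808, 0.0868]
eef_rot: [1.0, -0.0, -0.001, -0.001]
wrist_force: [-0.0, 0.4, -2.2]
gripper_width: 0.0238
grip_force: 59.0
```

Request:
send_rows --pt "0 0 0.4 0" --pt "0 0 0.8 0" --pt "0 0 0.9 0" --pt "0 0 0.9 0" --pt "0 0 0.6 0" --pt "0 0 0.4 0" --pt "0 0 0.2 0" --pt "0 0 0 0" --pt "0 0 0 0"

```text
t: 17.08
tcp_pos: [0.6692, -0.1813, 0.0052]
eef_rot: [1.0, -0.0, 0.0, 0.0]
wrist_force: [0.9, -0.7, -2.4]
gripper_width: 0.0239
grip_force: 59.0
```

Request:
send_rows --pt "0 0 0.15 0" --pt "0 0 0.1 0" --pt "0 0 0.1 0" --pt "0 0 0 0"

```text
t: 17.42
tcp_pos: [0.6687, -0.1811, -0.0024]
eef_rot: [1.0, -0.0, -0.0, 0.0]
wrist_force: [-0.3, -0.4, -1.4]
gripper_width: 0.0235
grip_force: 59.0
```

Request:
send_rows --pt "0 0 0.05 0" --pt "0 0 0.05 0" --pt "0 0 0 0"

```text
t: 17.67
tcp_pos: [0.6688, -0.1811, -0.0045]
eef_rot: [1.0, -0.0, -0.0, 0.0]
wrist_force: [0.4, 0.2, -2.6]
gripper_width: 0.0236
grip_force: 59.0
```

Request:
send_rows --pt "0 0 0.05 0" --pt "0 0 0 0"

```text
t: 17.83
tcp_pos: [0.6688, -0.1811, -0.0055]
eef_rot: [1.0, -0.0, -0.0, 0.0]
wrist_force: [0.5, 0.5, -2.3]
gripper_width: 0.0237
grip_force: 59.0
```

Request:
send_rows --pt "0 0 0.03 0" --pt "0 0 0 0"

```text
t: 18.0
tcp_pos: [0.6689, -0.1811, -0.0057]
eef_rot: [1.0, -0.0, 0.0, 0.0]
wrist_force: [-1.5, 1.0, -0.7]
gripper_width: 0.024
grip_force: 59.2
```

Request:
send_rows --pt "0 0 0.03 0" --pt "0 0 0 0"

```text
t: 18.17
tcp_pos: [0.6689, -0.1812, -0.0057]
eef_rot: [1.0, -0.0, 0.0, 0.0]
wrist_force: [-1.5, 0.2, 4.2]
gripper_width: 0.0235
grip_force: 59.4
```

Request:
send_rows --pt "0 0 0 0" --pt "0 0 0 0" --pt "0 0 0 0" --pt "0 0 0 0" --pt "0 0 0 0" --pt "0 0 0 0" --pt "0 0 -0.3 0" --pt "0 0 -0.8 0" --pt "0 0 -1 0" --pt "0 0 -1 0" --pt "0 0 -1 0" --pt "0 0 -1 0" --pt "0 0 -1 0" --pt "0 0 -1 0" --pt "0 0 -1 0" --pt "0 0 -0.9 0" --pt "0 0 0 0" --jaw 1

```text
t: 19.58
tcp_pos: [0.6713, -0.182, 0.1787]
eef_rot: [1.0, -0.0, 0.004, 0.002]
wrist_force: [0.2, -1.6, 0.6]
gripper_width: 0.0854
grip_force: 0.0
```

Request:
send_rows --pt "-0.1 -0.5 0 0" --pt "-0.15 -0.9 0 0" --pt "-0.15 -1 0 0" --pt "-0.15 -1 0 0" --pt "-0.15 -1 0 0" --pt "-0.15 -1 0 0" --pt "-0.15 -1 0 0" --pt "-0.15 -1 0 0" --pt "-0.15 -1 0 0" --pt "-0.15 -1 0 0" --pt "-0.15 -1 0 0" --pt "-0.15 -1 0 0" --pt "-0.15 -1 0 0" --pt "-0.1 -0.7 0 0" --pt "0 0 0 -0.87" --pt "0 0 0 0" --pt "0 0 0 0"

```text
t: 21.0
tcp_pos: [0.6279, 0.0817, 0.1725]
eef_rot: [0.999, 0.034, -0.001, 0.0]
wrist_force: [-0.1, 0.4, 0.2]
gripper_width: 0.0854
grip_force: 0.0
```

```bash
python3 - <<'E'
from h import *
st=status.read_state(); im=get_image("wrist"); W=cam("wrist",st); np.savez("w5.npz",im=im,p=st["tcp_pos"],q=st["eef_rot"])
print(st["t"],st["tcp_pos"],R.from_quat(st["eef_rot"]).as_matrix()[:,0],st["joint_pos"])
g=cv2.cvtColor(im,cv2.COLOR_RGB2GRAY)
y,th=np.array([-.0698,.9976]),None
for d,z in(((.6313,.0806),.13),((.6313,.0806),.085)):
    print(proj(W,[*d,z]))
ex=np.array([.9976,.0698]); 
print("pred top corners",[proj(W,[*(np.array([.6313,.0806])+i*.018*ex+j*.007*y),.13]).round(1).tolist() for i,j in((-1,-1),(-1,1),(1,1),(1,-1))])
u,v=proj(W,[.6313,.0806,.13]).astype(int)
m=((g<55)*255).astype(np.uint8)
n,L,s,c=cv2.connectedComponentsWithStats(m)
for i in range(1,n):
    if s[i,4]>150: print(s[i].tolist(),c[i].round(1).tolist(), im[L==i].mean(0).round())
E
```

```text
21.0 [0.6278901  0.08171731 0.17250504] [ 0.99762646  0.06883126 -0.00192327] [ 1.97139978e-02  3.77739645e-01  1.41220602e+00 -1.94977700e-04
  1.35356322e+00  1.52166658e+00]
[321.89042061 250.21209371]
[321.52952446 229.1328436 ]
pred top corners [[334.1, 280.0], [309.7, 280.1], [309.1, 219.0], [334.7, 219.0]]
[201, 75, 77, 48, 3591] [239.2, 98.6] [32. 31. 31.]
[576, 94, 64, 54, 1006] [596.0, 116.0] [49. 36. 25.]
[306, 190, 73, 93, 3866] [337.1, 233.7] [42. 42. 41.]
[564, 237, 76, 15, 244] [601.6, 243.8] [59. 42. 29.]
[0, 315, 640, 165, 48831] [314.6, 428.2] [22. 22. 23.]
[385, 327, 52, 24, 292] [408.8, 335.9] [76. 25. 24.]
[234, 332, 91, 45, 607] [282.4, 342.9] [57. 42. 29.]
[408, 358, 32, 27, 499] [421.9, 369.2] [78. 24. 23.]
[219, 377, 79, 54, 573] [252.1, 416.8] [58. 42. 29.]
```

The handle's dark blob (left edge column 306, foot row 283) agrees with the prediction to about 1 mm. Descending and gripping it.

Request:
send_rows --pt "0.1 0 0.4 0" --pt "0 0 0.8 0" --pt "0 0 0.9 0" --pt "0 0 0.9 0" --pt "0 0 0.9 0" --pt "0 0 0.7 0" --pt "0 0 0.4 0" --pt "0 0 0.3 0" --pt "0 0 0 0" --pt "0 0 0 0"

```text
t: 21.88
tcp_pos: [0.6312, 0.0808, 0.0676]
eef_rot: [0.999, 0.034, 0.0, 0.0]
wrist_force: [-0.4, 1.0, 0.7]
gripper_width: 0.0855
grip_force: 0.0
```

Request:
send_rows --pt "0 0 0 0" --pt "0 0 0 0" --pt "0 0 0 0" --pt "0 0 0 0" --pt "0 0 0 0" --pt "0 0 0 0" --pt "0 0 0 0" --pt "0 0 0 0" --pt "0 0 0 0" --pt "0 0 0 0" --pt "0 0 0 0" --jaw 0

```text
t: 22.8
tcp_pos: [0.6309, 0.0828, 0.068]
eef_rot: [0.999, 0.035, 0.0, -0.001]
wrist_force: [-0.5, 4.4, 2.6]
gripper_width: 0.0131
grip_force: 59.8
```

Request:
send_rows --pt "0 -0.2 0 0" --pt "0 -0.3 0 0" --pt "0 -0.3 0 0" --pt "0 -0.3 0 0" --pt "0 -0.3 0 0" --pt "0 -0.3 0 0" --pt "0 -0.1 0 0" --pt "0 -0.05 0 0" --pt "0 0 0 0" --pt "0 0 0 0" --pt "0 0 0 0"

```text
t: 23.72
tcp_pos: [0.6287, 0.1153, 0.068]
eef_rot: [0.999, 0.035, 0.0, 0.002]
wrist_force: [-0.7, -7.5, 3.5]
gripper_width: 0.0131
grip_force: 60.0
```

```bash
python3 - <<'E'
from h import *
st=status.read_state(); print(st["tcp_pos"],st["wrist_force"],st["gripper_width"]); y=np.array([-.0698,.9976])
print("moved",(st["tcp_pos"][:2]-[.6309,.0828])@y)
a,b=get_image("scene"),get_image("side"); im=get_image("wrist")
c=np.zeros((600,800,3),np.uint8)
c[:300,:400]=cv2.resize(a[175:280,340:480],(400,300),interpolation=cv2.INTER_CUBIC); c[:300,400:]=cv2.resize(b[250:370,190:350],(400,300),interpolation=cv2.INTER_CUBIC)
c[300:,:400]=cv2.resize(im,(400,300)); c[300:,400:]=cv2.resize(a[230:380,220:420],(400,300))
cv2.imwrite("pics/fin.png",c[:,:,::-1])
S,D=cam("scene"),cam("side"); np.save("b5.npy",b)
for Y in(-.055,0): print("?")
# rail marks in side view: dark blobs near the rail, in dryer coords at z=.088
g=cv2.cvtColor(np.load("side.npy"),cv2.COLOR_RGB2GRAY); m=((g<90)*255).astype(np.uint8); m[:262]=0;m[380:]=0;m[:,:277]=0;m[:,292:]=0
n,L,s,ce=cv2.connectedComponentsWithStats(m)
for i in range(1,n):
    p=onz(D,ce[i],.088)[:2]-[.6275,.1355]; print(s[i].tolist(),ce[i].round(1),"dryer x,y",p@[.9976,.0698],p@y)
E
```

```text
[0.62868548 0.11527353 0.06800715] [-0.66055049 -7.48970531  3.52386778] 0.013075289408233848
moved 0.03255016549596368
?
?
[277, 268, 8, 31, 129] [279. 282.] dryer x,y -0.0306963114897961 -0.05002980639449653
[280, 311, 2, 1, 2] [280.5 311. ] dryer x,y -0.04113276200248471 0.01769228720492666
```

View pics/fin.png

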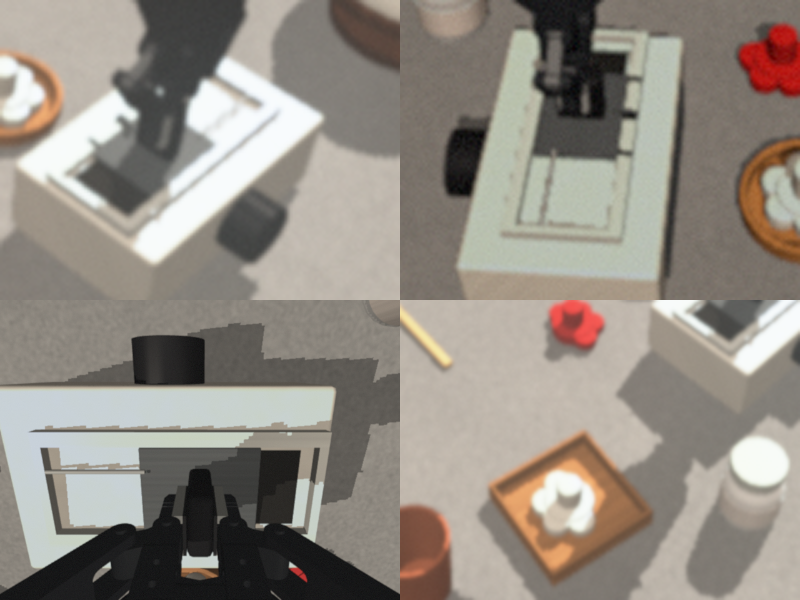

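Both lids are placed flat. The shutter is at about 32.5 mm, so I'll nudge it by 2.5 mm and check the travel by the plate's edge.

Request:
send_rows --pt "0 -0.06 0 0" --pt "0 -0.06 0 0" --pt "0 0 0 0" --pt "0 0 0 0" --pt "0 0 0 0"

```text
t: 24.28
tcp_pos: [0.6285, 0.1175, 0.068]
eef_rot: [0.999, 0.035, 0.0, 0.003]
wrist_force: [0.4, -7.2, 4.1]
gripper_width: 0.013
grip_force: 60.1
```

```bash
python3 - <<'E'
from h import *
st=status.read_state(); y=np.array([-.0698,.9976]); ex=np.array([.9976,.0698])
print(st["t"],st["tcp_pos"],st["wrist_force"],"moved",(st["tcp_pos"][:2]-[.6309,.0828])@y)
D,S=cam("side"),cam("scene"); b1=get_image("side"); b0=np.load("side.npy")
def edge(b,C,lx):  # plate's +y edge: steepest dark->bright step along dryer y at z=.085
    g=cv2.GaussianBlur(cv2.cvtColor(b,cv2.COLOR_RGB2GRAY),(3,3),0).astype(np.float32)
    Y=np.arange(-.035,.06,.00025); uv=np.array([proj(C,[*(np.array([.6275,.1355])+lx*ex+t*y),.085]) for t in Y],np.float32)
    v=cv2.remap(g,uv[None,:,0],uv[None,:,1],cv2.INTER_LINEAR)[0]; d=v[8:]-v[:-8]; return Y[np.argmax(d)+4],d.max()
for lx in(-.02,-.015,-.01,0,.01,.015): 
    e0,e1=edge(b0,D,lx),edge(b1,D,lx); print(lx,e0,e1,"travel",e1[0]-e0[0])
E
```

```text
24.2833 [0.62851295 0.11746772 0.06801574] [ 0.41581081 -7.21417954  4.11660175] moved 0.034751129677907965
-0.02 (np.float64(-0.00924999999999998), np.float32(32.8125)) (np.float64(0.02450000000000005), np.float32(36.674805)) travel 0.03375000000000003
-0.015 (np.float64(-0.00924999999999998), np.float32(32.320312)) (np.float64(0.02500000000000005), np.float32(35.35547)) travel 0.03425000000000003
-0.01 (np.float64(-0.011499999999999982), np.float32(31.964844)) (np.float64(0.02525000000000005), np.float32(34.804688)) travel 0.03675000000000003
0 (np.float64(-0.010499999999999982), np.float32(36.737305)) (np.float64(0.02350000000000005), np.float32(34.90625)) travel 0.03400000000000003
0.01 (np.float64(-0.010249999999999981), np.float32(33.01758)) (np.float64(0.02425000000000005), np.float32(29.417969)) travel 0.03450000000000003
0.015 (np.float64(-0.00949999999999998), np.float32(33.61328)) (np.float64(0.02475000000000005), np.float32(25.19336)) travel 0.03425000000000003
```

```bash
python3 -c "
from workcell import env
print(env.sign_off())"
```

```text
the job is handed in; nothing more can be done
None
```

The job is handed in at about 24 s: the whole lid is flat in the middle of the nest, the chipped lid is flat in the reject tray, and the gripper still holds the shutter at about 34.7 mm of its 35 mm half travel.

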